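Set the inspection mirror on a repair bench so that the camera sees the reference pin

ROBOT

A 6-joint arm with a two-finger parallel gripper is mounted at the origin on the work surface. World frame = base frame: x ahead of the robot, y to its left, z up, the work surface at z = 0. Lengths are in m, angles in rad, forces in N, time in s.
With the tool pointing down it reaches from about 0.35 to 0.975 m from the base axis. Payload 4.9 kg.
Tool frame: the origin (TCP) lies at the very end of the fingers, on their centre line; the grasp point (between the pads) lies 19 mm behind it; z points along the fingers, y is the line along which they close (so a half turn about z gives the same grasp; the last joint's range is limited). The gripper opens to 85 mm and grips with 20 to 120 N. Pads are 22 mm wide; open, the fingers measure 114 mm over their backs; the gripper's body (76 mm by 85 mm) begins 54 mm behind the grasp point. The pads swing forward as they close: fully open they stand 13 mm farther back than shut.
Start: joints at [-1.433, 0.053, 1.613, -0, 1.476, -0.119], TCP at [0.159, -0.604, 0.231] pointing down, gripper open.
Joint ranges: [-3.01, 3.01], [-1.01, 2.22], [0.06, 2.58], [-1.02, 4.17], [0.09, 2.62], [-3.14, 3.14]. Speed limits (rad/s): [2.57, 2.57, 3.14, 3.14, 3.14, 3.14].

INTERFACE

Orientations are given as a rotation vector (axis times angle).
In Python, from station import ctrl, imaging gives the robot as it stands.
- The arm moves only by the tool play_rows, never from a script. Its argument "series" is a list of rows, each a list of 3 entries, a list of its own where there are three numbers: the opening, from 0 (shut) to 1 (fully open), then the shift along the tool's x, y, z each as a share of 0.05 m, from -1 to 1, then the turn, a rotation vector about the tool's x, y, z each as a share of 8 degrees, from -1 to 1. In form: [[grip, [dx, dy, dz], [ax, ay, az]], ...]. A call has 1 to 8 rows; each row shifts and turns the commanded pose from where the row before left it, along the tool's axes as they then stand; what a row does not reach is not made up. A row lasts 1/8 s, in which the tool goes at most 62.5 mm and 10.7 degrees, less where a joint would pass 70% of its speed; a pose out of reach is approached as far as the arm can. A call with a number of a shift or a turn outside -1 to 1 is refused whole. A call with a gripper value outside its range is refused whole. The fingers move at their own pace and stop on an object; "force" is the grip in N (left out, the last holds). Time passes only in rows, so rows that do not move let the fingers close. It gives the time, the measured TCP pose, the force, the opening and the grip force at its end, in the units of the state.
- ctrl.get_obs(): the state, without advancing time (a new reading comes with each control period).
- imaging.get_image(name): name is "scene" or "top" or "wrist"; returns a dict with "color" (420x560x3 uint8, blue, green, red), "fx", "fy", "cx", "cy" (pixels), "extrinsics" (4x4, takes a point from world to camera coordinates); the wrist camera has in their place "hand_eye" (4x4, takes a point from camera to tool coordinates, whose origin is the TCP and whose axes are the flange's). Camera axes: x right, y down, z forward; pixel columns grow to the right and rows downward; lengths in m; the calibration is good to about 2 mm. A picture is of the moment at which its call begins: read the wrist's pose just before it. There is no depth.
- ctrl.finish_job(): hands the job in; it is judged then, once.
The state is a dict: "t": time; "q": joint angles; "dq": joint speeds; "effort": joint torques, N m; "tool_pos": TCP position; "tool_rot": TCP orientation; "contact_force": force on the tool from outside, world axes, zero at the start; "wrist_torque": the same for the moment, N m; "opening": finger opening in m; "grip_force": force on a finger pad.
Only numpy, scipy, OpenCV 4.12 (cv2) and the standard library are available. Lean on these libraries where they do the work, as an engineer would, in place of code of your own. Each camera call takes 0.05 s, during which the arm holds its last target. There are 200 camera calls.

TASK

With the gripper on the mirror's ribbed grip tab, push the mirror carriage along its rail, away from the camera, until you feel it come up against the sprung stop hidden in the rail; press gently, never ramming the spring to its end. Only then turn the mirror until the camera, looking along the rail, sees the ball of the reference pin reflected in the middle of the mirror. The mirror springs back if let go, so finish while still gripping the tab, with the mirror held at that angle and the carriage still pressed against the stop, and leave everything else on the bench undisturbed.

Things in the scene. Friction and masses are not known exactly. Their poses are not given: they have to be found in the camera images.
- rail: Fixed aluminium inspection rail, 46 mm wide, 28 high, 400 long, on two dark steel feet. Origin: centre of its underside, on the bench; z is up. Its y axis runs along the rail, from the camera end (black camera block, top 90 mm above the bench, at y = -143 to -215 mm) to the far end. Position and yaw differ each time. A push that is not quite along it builds up side force.
- lens (a point): Front of the camera's lens at the rail's -y end, 68 mm above the bench. The camera looks along the rail's +y axis, straight at the mirror's turning axis, wherever the carriage stands.
- mirror: Flat mirror, 56 mm wide, 50 high, upright on the carriage, turning about a vertical axis in its reflecting face that crosses the camera's line of sight. Origin: on that axis, 68 mm above the bench. Its face looks along its own -y; a weak spring (0.06 N m per rad) keeps it square to the rail, facing the camera, and brings it back when let go. It turns up to 1.25 rad either way.
- carriage: Dark steel carriage plate (56 x 46 mm, 10 thick) that carries the mirror; it slides only along the rail's y axis, with about 1.5 N of friction. Origin: below the mirror's axis, at bench level. It starts 20 to 70 mm on the camera side of the rail's middle and meets the hidden stop somewhere 25 to 75 mm beyond the middle, a travel of 45 to 145 mm.
- mirror_tab (a point): Centre of the ribbed plastic grip tab on top of the mirror frame, on the turning axis, 117 mm above the bench. The tab is 40 mm wide (mirror's x), 12 mm thick (mirror's y) and 40 mm high (97 to 137 mm above the bench); grip it across its thickness from above, fingers closing along the rail. Mirror and carriage move with the gripper.
- plunger (a joint): Spring plunger of the hidden stop, in m: 0 when the carriage does not touch it, growing as the carriage presses it in; 2 N to start it moving, then 1 N per mm, 14 mm to its hard end. Pressed in by 1 mm or more the carriage is seated; more than 12 mm is ramming it.
- pin_ball (a point): Centre of the 14 mm steel ball on the reference pin, a thin steel post in the middle of one of two green circuit boards (90 x 110 mm, fixed, on standoffs), 68 mm above the bench, at sight height. The boards lie on either side of the rail, about 150 mm from it; the pin may be on either side. The other board has only a capacitor and a white relay.
- sight (a point): Imaginary point, nothing visible: 150 mm from the mirror's axis along the camera's line of sight after reflection; its x axis points along that line, away from the mirror. It swings by twice the mirror's turn. The ball is in the middle of the mirror when this line meets the ball (the mirror's normal halves the angle between lens and ball); 15 mm to either side of its centre is good enough.
- solder_spool: Bystander: spool of solder wire, 52 mm across, 42 mm high, beside the camera half of the rail. Origin: centre of its underside.
- flux_jar: Bystander: amber jar, 44 mm across, 60 mm high, beside the camera half of the rail. Origin: centre of its underside.
- multimeter: Bystander: multimeter lying flat, 160 x 80 x 38 mm. Origin: centre of its underside.
- screwdriver: Bystander: screwdriver lying on the bench.
- parts_cup: Bystander: small metal cup, 64 mm across, 60 mm high. Origin: centre of its underside.
- tape_roll: Bystander: roll of tape lying flat, 68 mm across, 18 mm high. Origin: centre of its underside.
Not all that is in view belongs to the job. What is shaped like the part that bears pin_ball but orange or red is not meant.

How it is judged:
On the way, in this order (a step that is already met when the one before it is completed fails the run):
1. the carriage is pressed against the hidden stop, the mirror not yet turned (reflected line still passes within 60 mm of the lens) (value of joint plunger above 0.001 m and y of lens in the frame of sight between -0.06 and 0.06 m), for 0.2 s.
2. then, with the carriage at the stop, the gripped mirror shows the ball to the camera (value of joint plunger above 0.001 m and contact force between the fingers and mirror above 1 N and y of pin_ball in the frame of sight between -0.015 and 0.015 m and x of pin_ball in the frame of sight above -0.1 m), for 0.3 s.
At the end, for the whole second after the job is handed in: The carriage still presses the stop's plunger in by 1 to 12 mm, the reflected line of sight passes within 15 mm of the ball's centre on the ball's side, and the fingers still grip the mirror (more than 1 N) (all of step 2 and value of joint plunger below 0.012 m); the arm keeps its last pose, push and grip.
It fails at once if the stop's spring is rammed (pressed in more than 12 mm) (value of joint plunger above 0.012 m).
It fails at once if a bystander is moved by more than 20 mm (distance of any of solder_spool, flux_jar, multimeter, screwdriver, parts_cup, tape_roll from where it was at the start of the episode above 0.02 m).
It also fails if it takes over 42 s, if anything falls off the work surface, if the arm or the gripper's body presses on something with over 40 N, if the wrist force passes 120 N, or if a joint passes its speed limit or range.

## Working session

There is one attempt and no reset: what is moved stays moved. The work goes in short steps, Python scripts to look and compute and a tool call to move; the robot and the scene stay as the last step left them, time stands still between calls to the robot, and variables do not carry over. Pictures are saved under pics/ and viewed, at most 10 in all, crops included, and the job is handed in when it is done.

Besides the shell and the picture viewer there is one more tool, called after "Call:" by a JSON object that holds its "name" and its "arguments", one argument or row to a line. play_rows: Moves the arm, as the interface text tells. Shift numbers are shares of 0.05 m and turn numbers shares of 8 degrees, none past 1 either way. Its arguments: {"type":"object","properties":{"series":{"type":"array"},"force":{"type":"number"}},"required":["series"]}

```bash
mkdir -p pics; ls; python3 - <<'E'
from station import ctrl, imaging
import cv2,numpy as np,pickle
o=ctrl.get_obs(); print(o['t'],o['tool_pos'],o['tool_rot'],o['opening'])
d={}
for n in ['scene','top']:
    r=imaging.get_image(n); d[n]=r; cv2.imwrite(f'pics/{n}0.png',r['color'])
    print(n,r['fx'],r['cx'],r['cy'],np.round(r['extrinsics'],3).tolist())
pickle.dump(d,open('d.pkl','wb'))
E
```

```text
pics
0.0 [ 0.15864907 -0.60389171  0.23008415] [-3.11372871e+00 -4.01958405e-01  1.54271795e-05] 0.08515178805740937
scene 491.5318185032961 280.0528658592653 205.17271198305278 [[-0.121, 0.992, 0.018, 0.086], [0.606, 0.088, -0.791, -0.23], [-0.786, -0.085, -0.612, 1.832], [0.0, 0.0, 0.0, 1.0]]
top 496.5550587513739 284.2506721205662 202.10913532910664 [[-0.001, -1.0, 0.002, -0.023], [-0.996, 0.001, -0.092, 0.521], [0.092, -0.002, -0.996, 1.599], [0.0, 0.0, 0.0, 1.0]]
```

View pics/top0.png

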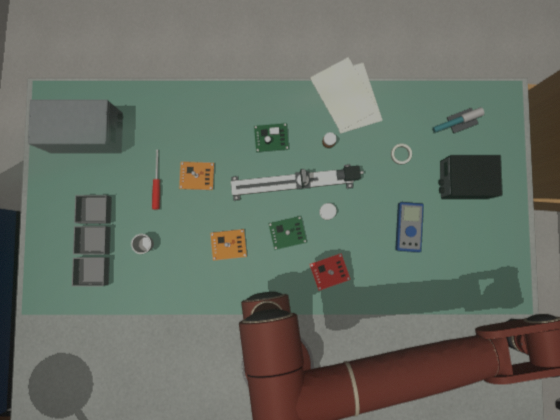

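View pics/scene0.png

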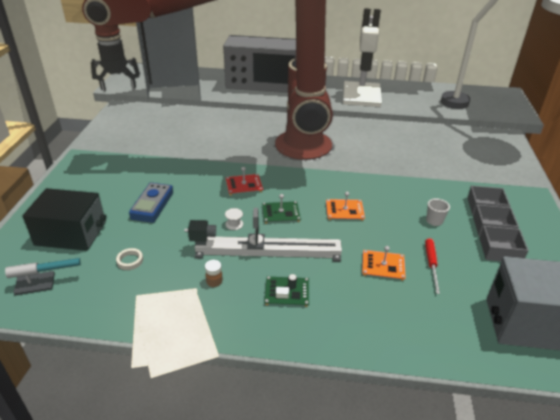

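The top view shows the rail from (235,187) at the far end to (352,172) at the camera block, with the mirror at about (304,179). 

Pin candidates in the top view:
- green board (288,232), which has a pin
- green board (272,137), with a capacitor and relay
- orange boards (197,176) and (228,244), and red board (330,272), which are decoys

I choose the green board at (288,232) and will check it in a close crop.

```bash
cat > h.py <<'E'
import numpy as np,cv2
def ray(r,u,v):
    E=r['extrinsics'];R=E[:3,:3];c=-R.T@E[:3,3]
    return c,R.T@np.array([(u-r['cx'])/r['fx'],(v-r['cy'])/r['fy'],1])
def plane(r,u,v,z):
    c,d=ray(r,u,v); return c+d*(z-c[2])/d[2]
def tri(rays):
    A=np.zeros((3,3));b=np.zeros(3)
    for c,d in rays:
        d=d/np.linalg.norm(d);P=np.eye(3)-np.outer(d,d);A+=P;b+=P@c
    return np.linalg.solve(A,b)
E
python3 - <<'E'
import pickle,cv2,numpy as np
d=pickle.load(open('d.pkl','rb'))
a=cv2.resize(d['top']['color'][120:260,225:375],None,fx=5.33,fy=4.28*1,interpolation=3)
def crop(im,x,y,w,h,s):
    a=cv2.resize(im[y:y+h,x:x+w],None,fx=s,fy=s,interpolation=cv2.INTER_CUBIC)
    for i in range(0,w,10): 
        cv2.line(a,(i*s,0),(i*s,6),(0,0,255),1); 
        if i%20==0: cv2.putText(a,str(x+i),(i*s,18),0,.4,(0,255,255),1)
    for i in range(0,h,10): 
        cv2.line(a,(0,i*s),(6,i*s),(0,0,255),1); 
        if i%20==0: cv2.putText(a,str(y+i),(8,i*s+4),0,.4,(0,255,255),1)
    return a
cv2.imwrite('pics/topc.png',crop(d['top']['color'],225,120,155,120,5))
cv2.imwrite('pics/scec.png',crop(d['scene']['color'],180,185,190,120,4))
E
```

```text
(no output)
```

View pics/topc.png

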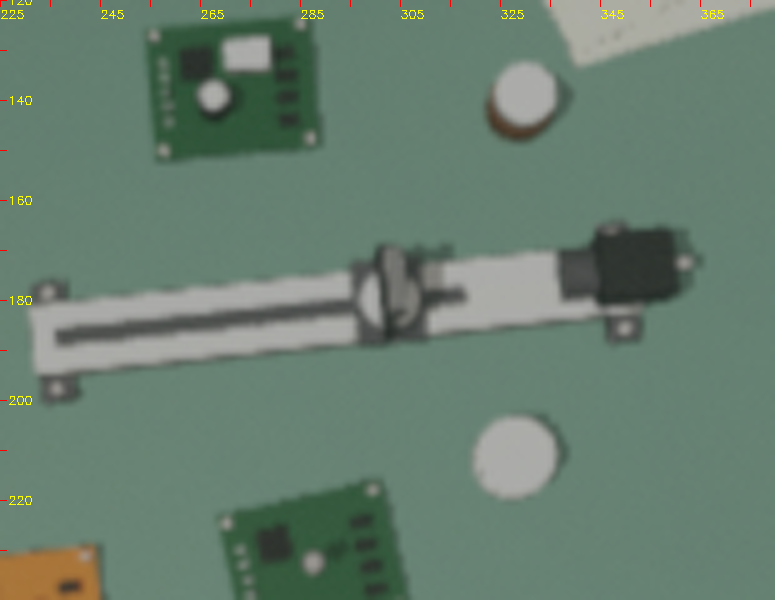

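View pics/scec.png

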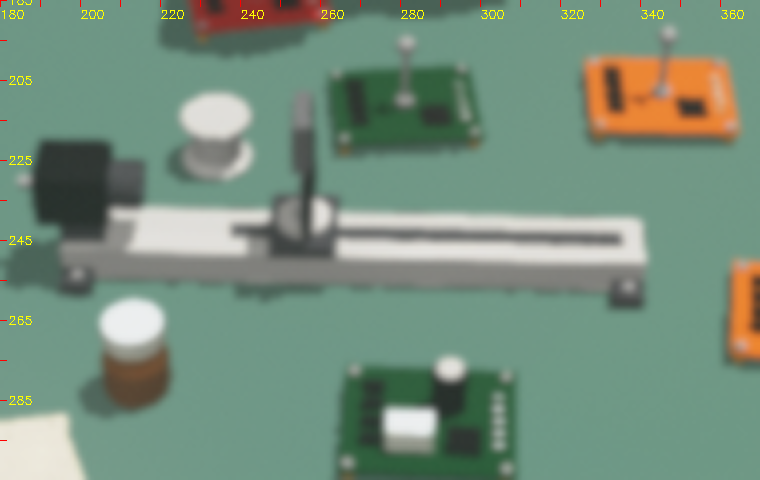

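```bash
python3 - <<'E'
import pickle,numpy as np
from h import *
d=pickle.load(open('d.pkl','rb'));T=d['top'];S=d['scene']
g=lambda u,v,z:plane(T,u,v,z)
a,b=g(231.5,181,.028),g(335,170.3,.028);c,e=g(233,195,.028),g(343,183.8,.028)
for p,q in((a,b),(c,e)): print(p,q,np.degrees(np.arctan2(*(p-q)[[1,0]])))
print('width',np.linalg.norm(a-c),'far mid',(a+c)/2)
s=[plane(S,u,v,.028) for u,v in((208,239),(340,240),(338.5,239.5),(341.5,251))]
print('scene rail',s)
print('ball',tri([ray(T,287.6,232.2),ray(S,278.5,195.5)]),g(287.6,232.2,.068),plane(S,278.5,195.5,.068))
print('lens block front', g(337,178,.09))
print('tab', tri([ray(T,303.3,177),ray(S,253.5,208)]), g(303.3,177,.137),plane(S,253.5,209,.137))
print('spool',g(327,211,.042),'jar',g(328,138.5,.06))
E
```

```text
[0.5898547  0.14900462 0.028     ] [ 0.62499017 -0.19012028  0.028     ] 95.91509799072969
[0.54378345 0.14370759 0.028     ] [ 0.58035034 -0.2158406   0.028     ] 95.80714839554142
width 0.046374767330885476 far mid [0.56681907 0.1463561  0.028     ]
scene rail [array([ 0.6011008 , -0.21450553,  0.028     ]), array([0.55356336, 0.1487168 , 0.028     ]), array([0.55205743, 0.14451333, 0.028     ]), array([0.59788195, 0.15387732, 0.028     ])]
ball [ 0.42156248 -0.03733968  0.06491098] [ 0.42111904 -0.03396353  0.068     ] [ 0.42598589 -0.04023117  0.068     ]
lens block front [ 0.59076612 -0.18963784  0.09      ]
tab [ 0.58718778 -0.08448389  0.14069142] [ 0.58729451 -0.08158868  0.137     ] [ 0.58693001 -0.08768903  0.137     ]
spool [ 0.49013337 -0.16145097  0.042     ] jar [ 0.72387876 -0.1651813   0.06      ]
```

Crop check: the green board on the robot's side carries the thin post with the ball, at top (287.6,232.2) and scene (278.5,195.5). The other green board carries the relay and capacitor. The ball's triangulated height of 65 mm matches the given 68 mm, and the rail width comes out at 46 mm. Next I move above the tab.

Call:
{"name": "play_rows", "arguments": {
  "series": [
    [1,[0.9,-0.65,0],[0,0,0]],
    [1,[0.9,-0.65,0],[0,0,0]],
    [1,[0.9,-0.65,0],[0,0,0]],
    [1,[0.9,-0.65,0],[0,0,0]],
    [1,[0.9,-0.65,0],[0,0,0]],
    [1,[0.9,-0.65,0],[0,0,0]],
    [1,[0.9,-0.65,0],[0,0,0]],
    [1,[0.9,-0.65,0],[0,0,0]]
  ]
}}

```text
t: 1.1
tool_pos: [0.4416, -0.2599, 0.2309]
tool_rot: [-3.116, -0.402, 0.0]
contact_force: [0.6, -0.3, 0.8]
opening: 0.0852
grip_force: 0.0
```

Call:
{"name": "play_rows", "arguments": {
  "series": [
    [1,[0.9,-0.65,0],[0,0,0]],
    [1,[0.9,-0.65,0],[0,0,0]],
    [1,[0.9,-0.65,0],[0,0,0]],
    [1,[0.9,-0.65,0],[0,0,0]],
    [1,[0,0,0],[0,0,0.55]],
    [1,[0,0,0],[0,0,0.55]],
    [1,[0,0,0],[0,0,0]]
  ]
}}

```text
t: 1.98
tool_pos: [0.5818, -0.0898, 0.2306]
tool_rot: [-3.137, -0.164, 0.002]
contact_force: [1.5, -0.1, -0.2]
opening: 0.0854
grip_force: 0.0
```

```bash
cat >> h.py <<'E'
def wrist(imaging,ctrl):
    from scipy.spatial.transform import Rotation as Ro
    o=ctrl.get_obs(); r=imaging.get_image('wrist')
    W=np.eye(4);W[:3,:3]=Ro.from_rotvec(o['tool_rot']).as_matrix();W[:3,3]=o['tool_pos']
    r['extrinsics']=np.linalg.inv(W@r['hand_eye']); return o,r
def proj(r,p):
    q=r['extrinsics']@np.append(p,1); return [r['fx']*q[0]/q[2]+r['cx'],r['fy']*q[1]/q[2]+r['cy']]
E
python3 - <<'E'
from station import ctrl, imaging
from h import *
import pickle
from scipy.spatial.transform import Rotation as Ro
o,r=wrist(imaging,ctrl);pickle.dump((o,r),open('w1.pkl','wb'));cv2.imwrite('pics/w1.png',r['color'])
print(o['t'],o['tool_pos'],Ro.from_rotvec(o['tool_rot']).as_matrix().round(3).tolist(),o['contact_force'])
print(r['fx'],np.round(r['hand_eye'],3).tolist(),proj(r,[.588,-.085,.137]),proj(r,[.423,-.037,.068]))
E
```

```text
1.975 [ 0.58175121 -0.08984175  0.23064598] [[0.995, 0.104, -0.001], [0.104, -0.995, 0.0], [-0.001, -0.0, -1.0]] [ 1.49314516 -0.128402   -0.23957608]
325.5121612858995 [[0.001, -0.95, -0.313, 0.08], [1.0, 0.001, 0.0, 0.0], [0.0, -0.313, 0.95, -0.142], [0.0, 0.0, 0.0, 1.0]] [np.float64(276.8114175406671), np.float64(204.13203386591508)] [np.float64(220.3121191303551), np.float64(321.84631343666496)]
```

View pics/w1.png

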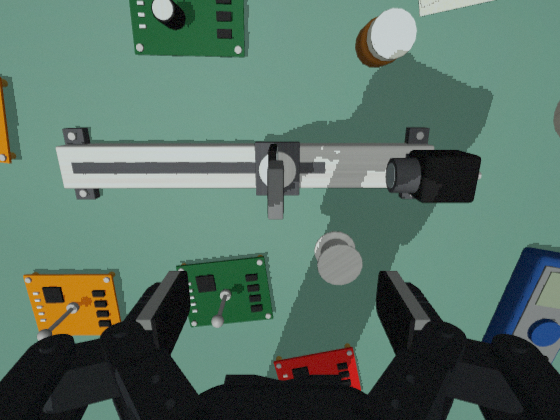

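```bash
python3 - <<'E'
import pickle
from h import *
o,r=pickle.load(open('w1.pkl','rb'))
im=r['color']
a=cv2.resize(im[130:230,235:325],None,fx=6,fy=6,interpolation=cv2.INTER_CUBIC)
b=cv2.resize(im[280:340,195:245],None,fx=5,fy=5,interpolation=cv2.INTER_CUBIC)
c=np.zeros((600,795,3),np.uint8);c[:,:540]=a;c[:300,545:795]=b
for i in range(0,90,10): cv2.putText(c,str(235+i),(i*6,10),0,.35,(0,255,255))
for i in range(0,100,10): cv2.putText(c,str(130+i),(0,i*6+4),0,.35,(0,255,255))
cv2.imwrite('pics/w1c.png',c)
g=lambda u,v,z:plane(r,u,v,z).round(4)
print('rail edges: far end',g(60,148,.028),g(66,187.5,.028),'near',g(400,147,.028),g(385,187,.028))
print('ball',g(217.5,322,.068)); print('carr',g(256,143,.038),g(299,143,.038),g(257,195,.038),g(299,195,.038))
for v in(185,218):print(g(276,v,.137))
E
```

```text
rail edges: far end [0.5914 0.1463 0.028 ] [0.5486 0.1444 0.028 ] near [ 0.6299 -0.2088  0.028 ] [ 0.5857 -0.202   0.028 ]
ball [ 0.4225 -0.0339  0.068 ]
carr [ 0.6195 -0.0589  0.038 ] [ 0.6241 -0.1023  0.038 ] [ 0.5649 -0.0643  0.038 ] [ 0.5696 -0.1089  0.038 ]
[ 0.6028 -0.0829  0.137 ]
[ 0.5768 -0.0855  0.137 ]
```

View pics/w1c.png

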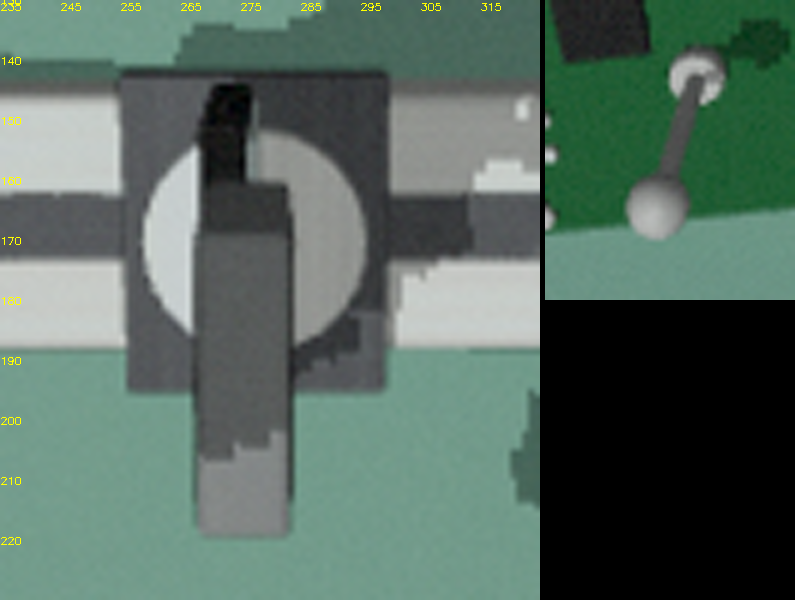

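The tab's top face spans columns 267–283 and rows 169–219, centred at (275,194). That gives about (0.595,-0.083), which agrees with the carriage centre. The ball at (217.4,321.4) gives (0.4225,-0.034). Next I descend and grip.

Call:
{"name": "play_rows", "arguments": {
  "series": [
    [1,[0.27,-0.1,0],[0,0,0]],
    [1,[0,0,0.7],[0,0,0]],
    [1,[0,0,0.7],[0,0,0]],
    [1,[0,0,0.7],[0,0,0]],
    [1,[0,0,0.4],[0,0,0]],
    [1,[0,0,0],[0,0,0]]
  ]
}}

```text
t: 2.78
tool_pos: [0.5941, -0.0834, 0.1045]
tool_rot: [-3.136, -0.162, 0.005]
contact_force: [0.1, 0.1, -0.4]
opening: 0.0854
grip_force: 0.0
```

Call:
{"name": "play_rows", "arguments": {
  "series": [
    [0,[0,0,0],[0,0,0]],
    [0,[0,0,0],[0,0,0]],
    [0,[0,0,0],[0,0,0]],
    [0,[0,0,0],[0,0,0]],
    [0,[0,0,0],[0,0,0]],
    [0,[0,0,0],[0,0,0]],
    [0,[0,0,0],[0,0,0]],
    [0,[0,0,0],[0,0,0]]
  ],
  "force": 40
}}

```text
t: 3.78
tool_pos: [0.5953, -0.0838, 0.107]
tool_rot: [3.137, 0.162, 0.001]
contact_force: [-1.8, 0.7, 4.8]
opening: 0.0116
grip_force: 42.2
```

Call:
{"name": "play_rows", "arguments": {
  "series": [
    [0,[0,-0.2,0],[0,0,0]],
    [0,[0,-0.2,0],[0,0,0]],
    [0,[0,-0.2,0],[0,0,0]],
    [0,[0,-0.2,0],[0,0,0]]
  ]
}}

```text
t: 4.28
tool_pos: [0.591, -0.044, 0.107]
tool_rot: [3.136, 0.162, 0.001]
contact_force: [-1.8, -1.8, 5.5]
opening: 0.0116
grip_force: 42.3
```

Call:
{"name": "play_rows", "arguments": {
  "series": [
    [0,[0,-0.05,0],[0,0,0]],
    [0,[0,-0.05,0],[0,0,0]]
  ]
}}

```text
t: 4.53
tool_pos: [0.5905, -0.039, 0.107]
tool_rot: [3.136, 0.163, 0.001]
contact_force: [-1.8, -2.2, 6.3]
opening: 0.0115
grip_force: 42.4
```

Call:
{"name": "play_rows", "arguments": {
  "series": [
    [0,[0,-0.05,0],[0,0,0]],
    [0,[0,-0.05,0],[0,0,0]]
  ]
}}

```text
t: 4.78
tool_pos: [0.59, -0.0341, 0.1069]
tool_rot: [3.136, 0.162, 0.001]
contact_force: [-1.7, -2.4, 5.8]
opening: 0.0111
grip_force: 42.4
```

Call:
{"name": "play_rows", "arguments": {
  "series": [
    [0,[0,-0.05,0],[0,0,0]],
    [0,[0,-0.05,0],[0,0,0]]
  ]
}}

```text
t: 5.03
tool_pos: [0.5895, -0.0292, 0.107]
tool_rot: [3.136, 0.162, 0.001]
contact_force: [-1.3, -2.0, 6.9]
opening: 0.0116
grip_force: 42.4
```

Call:
{"name": "play_rows", "arguments": {
  "series": [
    [0,[0,-0.05,0],[0,0,0]],
    [0,[0,-0.05,0],[0,0,0]]
  ]
}}

```text
t: 5.28
tool_pos: [0.589, -0.0242, 0.107]
tool_rot: [3.136, 0.162, 0.001]
contact_force: [-2.0, -1.9, 5.4]
opening: 0.0112
grip_force: 42.4
```

Call:
{"name": "play_rows", "arguments": {
  "series": [
    [0,[0,-0.04,0],[0,0,0]],
    [0,[0,-0.04,0],[0,0,0]]
  ]
}}

```text
t: 5.52
tool_pos: [0.5885, -0.0202, 0.107]
tool_rot: [3.136, 0.162, 0.001]
contact_force: [-1.9, -0.7, 5.7]
opening: 0.0115
grip_force: 42.4
```

Call:
{"name": "play_rows", "arguments": {
  "series": [
    [0,[0,-0.04,0],[0,0,0]],
    [0,[0,-0.04,0],[0,0,0]]
  ]
}}

```text
t: 5.78
tool_pos: [0.5881, -0.0162, 0.107]
tool_rot: [3.136, 0.162, 0.001]
contact_force: [-1.5, -1.5, 6.1]
opening: 0.0112
grip_force: 42.4
```

Call:
{"name": "play_rows", "arguments": {
  "series": [
    [0,[0,-0.04,0],[0,0,0]],
    [0,[0,-0.04,0],[0,0,0]]
  ]
}}

```text
t: 6.02
tool_pos: [0.5877, -0.0123, 0.107]
tool_rot: [3.136, 0.162, 0.001]
contact_force: [-0.7, -1.9, 5.4]
opening: 0.0116
grip_force: 42.4
```

Call:
{"name": "play_rows", "arguments": {
  "series": [
    [0,[0,-0.04,0],[0,0,0]],
    [0,[0,-0.04,0],[0,0,0]]
  ]
}}

```text
t: 6.28
tool_pos: [0.5873, -0.0083, 0.107]
tool_rot: [3.136, 0.162, 0.001]
contact_force: [-1.2, -2.2, 5.0]
opening: 0.0114
grip_force: 42.4
```

Call:
{"name": "play_rows", "arguments": {
  "series": [
    [0,[0,-0.04,0],[0,0,0]],
    [0,[0,-0.04,0],[0,0,0]]
  ]
}}

```text
t: 6.52
tool_pos: [0.5869, -0.0043, 0.107]
tool_rot: [3.136, 0.162, 0.001]
contact_force: [-1.7, -1.6, 5.9]
opening: 0.0114
grip_force: 42.4
```

Call:
{"name": "play_rows", "arguments": {
  "series": [
    [0,[0,-0.04,0],[0,0,0]],
    [0,[0,-0.04,0],[0,0,0]]
  ]
}}

```text
t: 6.78
tool_pos: [0.5864, -0.0004, 0.107]
tool_rot: [3.136, 0.162, 0.001]
contact_force: [-1.6, -1.4, 5.2]
opening: 0.0111
grip_force: 42.4
```

Call:
{"name": "play_rows", "arguments": {
  "series": [
    [0,[0,-0.04,0],[0,0,0]],
    [0,[0,-0.04,0],[0,0,0]]
  ]
}}

```text
t: 7.02
tool_pos: [0.586, 0.0036, 0.107]
tool_rot: [3.136, 0.162, 0.001]
contact_force: [-0.1, -2.1, 6.1]
opening: 0.0112
grip_force: 42.4
```

Call:
{"name": "play_rows", "arguments": {
  "series": [
    [0,[0,-0.04,0],[0,0,0]],
    [0,[0,-0.04,0],[0,0,0]]
  ]
}}

```text
t: 7.28
tool_pos: [0.5856, 0.0076, 0.107]
tool_rot: [3.136, 0.162, 0.001]
contact_force: [-2.2, -1.5, 5.8]
opening: 0.0112
grip_force: 42.4
```

Call:
{"name": "play_rows", "arguments": {
  "series": [
    [0,[0,-0.04,0],[0,0,0]],
    [0,[0,-0.04,0],[0,0,0]]
  ]
}}

```text
t: 7.52
tool_pos: [0.5852, 0.0116, 0.107]
tool_rot: [3.136, 0.162, 0.001]
contact_force: [-2.3, -1.9, 6.1]
opening: 0.0114
grip_force: 42.4
```

Call:
{"name": "play_rows", "arguments": {
  "series": [
    [0,[0,-0.04,0],[0,0,0]],
    [0,[0,-0.04,0],[0,0,0]]
  ]
}}

```text
t: 7.78
tool_pos: [0.5847, 0.0156, 0.1069]
tool_rot: [3.136, 0.162, 0.001]
contact_force: [-0.6, -1.8, 6.1]
opening: 0.0112
grip_force: 42.4
```

Call:
{"name": "play_rows", "arguments": {
  "series": [
    [0,[0,-0.04,0],[0,0,0]],
    [0,[0,-0.04,0],[0,0,0]]
  ]
}}

```text
t: 8.02
tool_pos: [0.5844, 0.0184, 0.107]
tool_rot: [3.134, 0.162, 0.001]
contact_force: [-1.9, -6.6, 6.1]
opening: 0.0115
grip_force: 42.4
```

Call:
{"name": "play_rows", "arguments": {
  "series": [
    [0,[0,-0.04,0],[0,0,0]],
    [0,[0,-0.04,0],[0,0,0]]
  ]
}}

```text
t: 8.28
tool_pos: [0.5841, 0.0215, 0.107]
tool_rot: [3.132, 0.162, 0.001]
contact_force: [-1.7, -9.9, 5.4]
opening: 0.011
grip_force: 42.3
```

Stop contact is clear: the push force rose from about 2 N to 10 N, so the plunger is in about 6 mm. I hold briefly, then turn.

Lens direction is 276°, ball direction about 198.7°, so the mirror turn is about -38.7° in world yaw, which is +38.7° about tool z.

Call:
{"name": "play_rows", "arguments": {
  "series": [
    [0,[0,0,0],[0,0,0]],
    [0,[0,0,0],[0,0,0]],
    [0,[0,0,0],[0,0,0]],
    [0,[0,0,0],[0,0,0.4]],
    [0,[0,0,0],[0,0,0.4]],
    [0,[0,0,0],[0,0,0.4]],
    [0,[0,0,0],[0,0,0]]
  ]
}}

```text
t: 9.15
tool_pos: [0.5841, 0.0216, 0.107]
tool_rot: [3.135, -0.101, 0.002]
contact_force: [0.0, -8.1, 4.8]
opening: 0.0113
grip_force: 42.3
```

Call:
{"name": "play_rows", "arguments": {
  "series": [
    [0,[0,0,0],[0,0,0.5]],
    [0,[0,0,0],[0,0,0.5]],
    [0,[0,0,0],[0,0,0.5]],
    [0,[0,0,0],[0,0,0]]
  ]
}}

```text
t: 9.65
tool_pos: [0.5841, 0.0215, 0.107]
tool_rot: [3.107, -0.429, 0.002]
contact_force: [-0.9, -8.1, 4.6]
opening: 0.0114
grip_force: 42.3
```

Call:
{"name": "play_rows", "arguments": {
  "series": [
    [0,[0,0,0],[0,0,0.55]],
    [0,[0,0,0],[0,0,0.55]],
    [0,[0,0,0],[0,0,0.55]],
    [0,[0,0,0],[0,0,0.5]],
    [0,[0,0,0],[0,0,0]],
    [0,[0,0,0],[0,0,0]]
  ]
}}

```text
t: 10.4
tool_pos: [0.5841, 0.0215, 0.107]
tool_rot: [3.009, -0.888, 0.003]
contact_force: [-1.9, -7.3, 4.7]
opening: 0.011
grip_force: 42.3
```

```bash
python3 - <<'E'
from station import ctrl, imaging
from h import *
from scipy.spatial.transform import Rotation as Ro
o,r=wrist(imaging,ctrl)
M=Ro.from_rotvec(o['tool_rot']).as_matrix();y=M[:,1]
nrm=np.degrees(np.arctan2(y[1],y[0]))%360
print(o['t'],o['tool_pos'],o['contact_force'],o['grip_force'],'normal angle',nrm, proj(r,o['tool_pos']+[0,0,.03]))
ax=o['tool_pos'][:2]
for a in(275.8,276.2):
    s=np.radians(2*nrm-a);d=np.array([.4225,-.034])-ax
    print('miss mm',1e3*(np.cos(s)*d[1]-np.sin(s)*d[0]))
cv2.imwrite('pics/w2.png',r['color'])
E
```

```text
10.4 [0.5840707  0.02154451 0.10695249] [-1.90155758 -7.32607256  4.67756342] 42.31851518154144 normal angle 237.11649162835943 [np.float64(282.85928391602033), np.float64(311.0254161791124)]
miss mm 1.6068696133237081
miss mm 2.7995375049347446
```

View pics/w2.png

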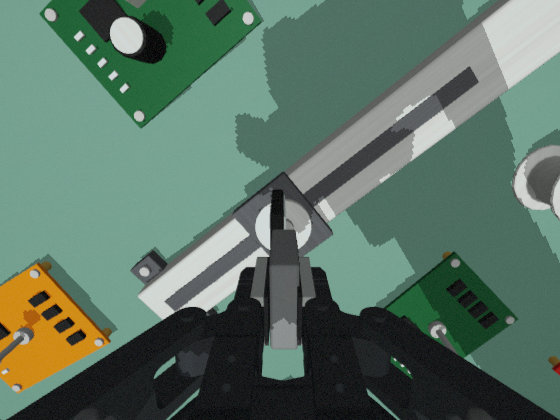

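The picture shows the tab (column ~285, rows 230–350) held square between the pads and the mirror edge-on at (278,210), turned with the gripper. The computed miss is about 2 mm and the plunger is in about 5–6 mm, so I hand in.

```bash
python3 -c "
from station import ctrl
print(ctrl.finish_job())"
```

```text
the job is handed in; nothing more can be done
None
```

I handed the job in at about 10.4 s with the carriage pressed against the stop (plunger in an estimated 5–6 mm), the mirror turned about 39° so the reflected line passes roughly 2 mm from the ball by my calculation, and the tab still gripped at 42 N; the hand-in returned no verdict.

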